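Put the chain tool back in its push-latch drawer

TASK

Put the chain rivet tool away in the tall drawer of the small steel drawer unit. A boxed inner tube has been left in that drawer's way, so first lay it flat on the job pad; then push the drawer's handleless front in until the latch lets go and the drawer springs out, take hold of the front and pull the drawer all the way open, lay the tool flat inside, and push the drawer in until it latches shut again. Keep the two shallow drawers shut and leave everything else on the desk where it is.

Things in the scene. Friction and masses are not known exactly. Their poses are not given: they have to be found in the camera images.
- tall_unit: fixed grey steel housing of the single tall drawer, 165 x 100 x 76 mm (x, y, z), beside split_unit (left or right of it) on a 4 mm base plate; known by its one tall front. Origin: centre of its underside, 4 mm above the desk; top 80 mm above the desk. Its open front, at x = -82.5 mm in its frame, faces the robot within 9 degrees. A spoke key lies on top.
- split_unit: the other housing, same size and frame, fixed, with two shallow handleless drawers one above the other (fronts 32 mm high); the housings' centres are 102 mm apart. A grease tin stands on top.
- tall_drawer (a joint): m: 0 latched shut, + out along the housing's -x, - pressed in; -0.0095 to 0.150 (stops). Push-push latch: from 0, pressing in 8 mm or more (about 8 N) and letting go releases it; a spring (4 to 6 N) throws it out to about 0.048 in 0.3 s. Beyond 0.045 it slides freely (1 N) and stays put. To shut: push on to the stop (-0.008 to -0.0095), let go; it settles at 0. Latched, it cannot be pulled.
- upper_drawer (a joint): the upper shallow drawer beside it, same kind of latch and values; must stay shut (0)
- lower_drawer (a joint): the lower shallow drawer beside it, same kind of latch and values; must stay shut (0)
- tall_drawer_front (a point): centre of the outer face of the tall drawer's front (moves with the drawer; frame as the housing's, -x outward), 43 mm above the desk. The front is a plain grey panel 91 mm wide, 68 mm high, 12 mm thick with a small blank card holder near its upper edge; latched, its face stands 14 mm proud of the housing. Press it at mid-height or lower.
- tall_drawer_edge (a point): middle of the upper edge of that front panel, mid-thickness (moves with the drawer), 77 mm above the desk; the place to pinch the 12 mm panel from above. Sprung out, there are about 50 mm between the back of the panel and the housing.
- tall_drawer_floor (a point): centre of the tray's inner floor behind the front (moves with the drawer; x along the drawer's run), 20 mm above the desk. Inside, the tray is 146 mm long (x) and 83 mm wide (y); its side and back walls rise 45 mm above this floor. Open at 0.150, the whole tray stands clear in front of the housing.
- tube_box: boxed inner tube, printed cardboard carton 61 x 90 x 36 mm (x, y, z) lying flat in front of the tall drawer; origin: centre of its underside; grasp it across its 61 mm (x). 0.1 to 0.2 kg.
- job_pad: notebook with wire binding, 210 x 152 mm (x, y), about 10 mm thick, lying on the desk; origin: centre of its underside. Fixed.
- chain_tool: chain rivet tool 30 x 130 x 23 mm: a round handle of 23 mm diameter from y = +5 to +65 mm, a square dark block 30 mm wide from y = -30 to +5 mm, a thin 10 mm round spindle from y = -31 to -65 mm; origin: centre of its underside, its long axis is y; lies on the desk at the far left or the far right. 0.13 to 0.2 kg.
- cutters: side cutters 50 x 148 x 14 mm, lying on the other side of the desk; bystander
- oiler_green: oil bottle 43 mm across, 142 mm tall, standing left of the drawers; bystander
- oiler_white: oil bottle 43 mm across, 142 mm tall, standing right of the drawers; bystander
- mug: mug 78 mm across, 93 mm tall, far right; bystander
- hex_key_8: hex key 36 x 115 x 10 mm, lying front right; bystander
- tyre_lever_0: tyre lever 16 x 117 x 8 mm lying at the front edge; bystander
- tyre_lever_1: tyre lever 16 x 117 x 8 mm lying at the front edge; bystander
- brake_pad_a: brake pad 30 x 52 x 12 mm lying at the front; bystander
- grease_tin: grease tin 79 mm across, 30 mm tall, on top of the split housing; bystander
- spoke_key: spoke key 36 x 36 x 10 mm on top of the tall drawer's housing; bystander
Mind the look-alikes: they are no part of the job. What is shaped like the tube_box but black is not meant.

How it is judged:
On the way, in this order (a step that is already met when the one before it is completed fails the run):
1. the boxed inner tube lies flat on the job pad, let go (x of tube_box in the frame of job_pad between -0.08 and 0.08 m and y of tube_box in the frame of job_pad between -0.055 and 0.05 m and z of tube_box in the frame of job_pad between 0.004 and 0.02 m and angle between tube_box's own z axis and vertical below 0.15 rad and linear speed of tube_box below 0.03 m/s and contact force between the fingers and tube_box below 0.3 N), for 0.2 s.
2. the tall drawer, pressed in, has sprung out by more than 30 mm (value of joint tall_drawer above 0.03 m), for 0.1 s.
3. the tall drawer is pulled out by more than 120 mm (value of joint tall_drawer above 0.12 m), for 0.1 s.
4. the chain tool lies in the open tray, let go (x of chain_tool in the frame of tall_drawer_floor between -0.03 and 0.03 m and y of chain_tool in the frame of tall_drawer_floor between -0.042 and 0.042 m and z of chain_tool in the frame of tall_drawer_floor between -0.006 and 0.03 m and value of joint tall_drawer above 0.1 m and contact force between the fingers and chain_tool below 0.3 N), for 0.2 s.
At the end, for the whole second after the job is handed in: The tall drawer is latched shut (within 2 mm of 0) with the chain tool lying in its tray; the boxed inner tube lies flat (within 0.15 rad) on the job pad, its centre within 80 mm of the pad's centre along the pad's length and 50 mm across; both shallow drawers are latched shut; all at rest (value of joint tall_drawer between -0.002 and 0.002 m and x of chain_tool in the frame of tall_drawer_floor between -0.03 and 0.03 m and y of chain_tool in the frame of tall_drawer_floor between -0.042 and 0.042 m and z of chain_tool in the frame of tall_drawer_floor between -0.006 and 0.03 m and x of tube_box in the frame of job_pad between -0.08 and 0.08 m and y of tube_box in the frame of job_pad between -0.055 and 0.05 m and z of tube_box in the frame of job_pad between 0.004 and 0.02 m and angle between tube_box's own z axis and vertical below 0.15 rad and linear speed of each of chain_tool, tube_box below 0.02 m/s and value of joint each of upper_drawer, lower_drawer below 0.002 m); the robot touches nothing.
It fails at once if a shallow drawer is let out (more than 15 mm) (value of joint any of upper_drawer, lower_drawer above 0.015 m).
It fails at once if the drawer shoves the boxed inner tube (contact force between tall_drawer_c0 and tube_box above 3 N).
It fails at once if an oil bottle is tipped over (angle between any of oiler_green, oiler_white's own z axis and vertical above 0.5 rad).
It fails at once if another thing on the desk or on the drawer unit is moved by more than 30 mm (distance of any of oiler_green, oiler_white, hex_key_8, tyre_lever_0 from where it was at the start of the episode above 0.03 m).
It also fails if it takes over 72 s, if anything falls off the work surface, if the arm or the gripper's body presses on something with over 40 N, if the wrist force passes 120 N, or if a joint passes its speed limit or range.

ROBOT

A 6-joint arm with a two-finger parallel gripper is mounted at the origin on a cart in front of the work surface, level with it; the furniture and walls round the work are solid. World frame = base frame: x ahead of the robot, y to its left, z up, the work surface at z = 0. Lengths are in m, angles in rad, forces in N, time in s.
With the tool pointing down it reaches from about 0.225 to 0.875 m from the base axis. Payload 3.4 kg.
Tool frame: the origin (TCP) lies on the centre line of the jaws, within the pads' length; the fingertips stand 14 mm ahead of it and the grasp point (between the pads) lies 5 mm behind it; z points along the fingers, y is the line along which they close (so a half turn about z gives the same grasp; the last joint's range is limited). The gripper opens to 85 mm and grips with 20 to 120 N. Pads are 22 mm wide; open, the fingers measure 114 mm over their backs; the gripper's body (76 mm by 85 mm) begins 54 mm behind the grasp point. The pads swing forward as they close: fully open they stand 13 mm farther back than shut.
Start: joints at [-0.121, 0.276, 1.505, -0, 1.361, -0.121], TCP at [0.575, -0, 0.245] pointing down, gripper open.
Joint ranges: [-2.89, 2.89], [-0.75, 2.08], [0.22, 2.7], [-1.18, 4.32], [0.11, 2.71], [-2.7, 2.7]. Speed limits (rad/s): [2.57, 2.57, 3.14, 3.14, 3.14, 3.14].

INTERFACE

Orientations are given as a unit quaternion [w, x, y, z].
In Python, from rig import manip, eyes gives the robot as it stands.
- The arm moves only by the shell command python3 -m creep 'ROWS' [FORCE]. ROWS is JSON, a list of rows, each a list of 5 numbers: the opening, from 0 (shut) to 1 (fully open), then the shift along the tool's x, y, z normalised to -1 to 1, where 1 is 0.5 m, then the turn about the tool's z normalised to -1 to 1, where 1 is 360 degrees. In form: [[fingers, dx, dy, dz, spin], ...]. A call has 1 to 10 rows; each row is the pose to reach, as a shift and turn from the pose commanded when the call began, along the tool's axes at that moment, turning the shorter way round; what a row does not reach only later rows make up. A row lasts 1/10 s, in which the tool goes at most 50 mm and 8.59 degrees, less where a joint would pass 70% of its speed; a pose out of reach is approached as far as the arm can. A call with a number of a shift or a turn outside -1 to 1 is refused whole. A call with a gripper value outside its range is refused whole. The fingers move at their own pace and stop on an object; FORCE is the grip in N (left out, the last holds). Time passes only in rows, so rows that repeat a pose let the fingers close. It gives the time, the measured TCP pose, the force, the opening and the grip force at its end, in the units of the state.
- manip.get_state(): the state, without advancing time (a new reading comes with each control period).
- eyes.get_image(name): name is "scene" or "side" or "wrist"; returns a dict with "frame" (480x640x3 uint8, red, green, blue), "fx", "fy", "cx", "cy" (pixels), "k1" (the pictures are not rectified: a ray, as slopes to the right and down, at radius r is drawn at 1 + k1 r^2 times it, then the intrinsics apply), "R" (3x3) and "t" (3): a world point X has camera coordinates R X + t. Camera axes: x right, y down, z forward; pixel columns grow to the right and rows downward; lengths in m; the calibration is good to about 2 mm. A picture is of the moment at which its call begins. There is no depth.
- manip.sign_off(): hands the job in; it is judged then, once.
Trained networks look in the newest picture that a camera, given by its name, has taken for a name from the list of things; names that differ only in an ending like _2 or _b are one class to them, and where a whole thing is asked for, a point or a joint stands for the part that bears it (a point fixed in the world has none). Each returns a list of dicts, best first, with "confidence" (0 to 1); they miss things now and then, are a little off and sometimes report something else, mostly with a low value. They report only what shows in the picture. A call takes as long as a camera call. They do not tell look-alikes from the thing itself.
- eyes.regions_of(camera, label): "mask" (480x640 bool, what is visible of it) and "bbox" ([left, top, right, bottom] in pixels, round what is visible of it).
- eyes.place_of(camera, label): "centre" ([column, row] in pixels: a listed point, or the origin of a listed thing).
The state is a dict: "clock": time; "qpos": joint angles; "qd": joint speeds; "effort": joint torques, N m; "position": TCP position; "ee_rot": TCP orientation; "contact_force": force on the tool from outside, world axes, zero at the start; "moment": the same for the moment, N m; "width": finger opening in m; "gripper_force": force on a finger pad.
Only numpy, scipy, OpenCV 4.12 (cv2) and the standard library are available. Lean on these libraries where they do the work, as an engineer would, in place of code of your own. Each camera call takes 0.05 s, during which the arm holds its last target. There are 200 camera calls.

## Working session

There is one attempt and no reset: what is moved stays moved. The work goes in short steps, Python scripts to look and compute and a shell command to move; the robot and the scene stay as the last step left them, time stands still between calls to the robot, and variables do not carry over. Pictures are saved under pics/ and viewed, at most 10 in all, crops included, and the job is handed in when it is done.

```bash
ls; mkdir -p pics; cat > h.py <<'E'
import numpy as np, cv2
from rig import manip, eyes
def ray(im,px):
    K=np.array([[im["fx"],0,im["cx"]],[0,im["fy"],im["cy"]],[0,0,1.]])
    d=np.array([(px[0]-im["cx"])/im["fx"],(px[1]-im["cy"])/im["fy"]])
    u=d.copy()
    for _ in range(20): u=d/(1+im["k1"]*(u@u))
    R=np.array(im["R"]);t=np.array(im["t"])
    return -R.T@t, R.T@np.array([u[0],u[1],1])
def at_z(im,px,z):
    c,d=ray(im,px); return c+d*(z-c[2])/d[2]
def proj(im,X):
    p=np.array(im["R"])@np.array(X)+np.array(im["t"]);u=p[:2]/p[2];u=u*(1+im["k1"]*(u@u))
    return np.array([im["fx"]*u[0]+im["cx"],im["fy"]*u[1]+im["cy"]])
def tri(obs):
    A=np.zeros((3,3));b=np.zeros(3)
    for im,px in obs:
        c,d=ray(im,px);d/=np.linalg.norm(d);P=np.eye(3)-np.outer(d,d);A+=P;b+=P@c
    return np.linalg.solve(A,b)
def save(im,name,box=None,s=1):
    f=im["frame"][:,:,::-1]
    if box: f=f[box[1]:box[3],box[0]:box[2]]
    cv2.imwrite("pics/"+name,cv2.resize(f,None,fx=s,fy=s))
E
python3 - <<'E'
from h import *
ims={c:eyes.get_image(c) for c in("scene","side")}
for c in ims: save(ims[c],c+"0.png"); print(c,-np.array(ims[c]["R"]).T@ims[c]["t"])
zs=dict(tube_box=0,job_pad=0,chain_tool=0,tall_drawer_front=.043,tall_drawer_edge=.077,tall_unit=.004,split_unit=.004,cutters=0)
for l,z in zs.items():
  for c in ims:
    for r in eyes.place_of(c,l)[:3]: print(l,c,np.round(r["centre"]),round(r["confidence"],2),np.round(at_z(ims[c],r["centre"],z),3))
print(manip.get_state())
E
```

```text
pics
scene [-0.37596041  0.64432999  0.97446624]
side [ 0.21861321 -0.95842625  0.52738391]
tube_box scene [333. 261.] 0.76 [ 0.55 -0.03  0.  ]
tube_box side [311. 282.] 0.84 [ 0.543 -0.055  0.   ]
tube_box side [322. 317.] 0.84 [ 0.515 -0.2    0.   ]
tube_box side [237. 269.] 0.27 [0.398 0.06  0.   ]
job_pad scene [281. 326.] 0.81 [0.434 0.206 0.   ]
job_pad scene [323. 215.] 0.51 [ 0.74  -0.131  0.   ]
job_pad side [238. 244.] 0.83 [0.431 0.205 0.   ]
chain_tool scene [450. 235.] 0.63 [ 0.448 -0.361  0.   ]
chain_tool side [320. 378.] 0.56 [ 0.447 -0.368  0.   ]
chain_tool side [230. 290.] 0.39 [ 0.363 -0.033  0.   ]
tall_drawer_front scene [321. 232.] 0.7 [ 0.63  -0.046  0.043]
tall_drawer_front side [352. 259.] 0.56 [ 0.642 -0.055  0.043]
tall_drawer_front side [316. 376.] 0.53 [ 0.424 -0.41   0.043]
tall_drawer_front side [237. 242.] 0.48 [0.413 0.12  0.043]
tall_drawer_edge scene [318. 214.] 0.88 [ 0.663 -0.062  0.077]
tall_drawer_edge side [357. 245.] 0.89 [ 0.652 -0.058  0.077]
tall_unit scene [439. 265.] 0.74 [ 0.371 -0.241  0.004]
tall_unit scene [307. 222.] 0.64 [ 0.736 -0
[... 466 characters left out ...]
 array([-1.20977142e-01,  2.75868096e-01,  1.50487965e+00, -1.46608848e-05,
        1.36069641e+00, -1.20981457e-01]), 'qd': array([-2.21669908e-05, -1.28278173e-03,  1.51832565e-03, -1.45305468e-03,
       -1.14801943e-04,  4.14759376e-04]), 'effort': array([-1.97197928e-04, -4.16646910e+01, -2.46103442e+01,  1.19215673e-05,
        2.18059290e-04,  2.38229596e-06]), 'position': array([ 5.75038768e-01, -2.02114340e-06,  2.45354347e-01]), 'ee_rot': array([6.28711741e-05, 7.07104173e-01, 7.07109386e-01, 4.01347741e-05]), 'contact_force': array([-0.00428873, -0.163525  , -0.35637778]), 'moment': array([-0.01697146, -0.04156649, -0.03934358]), 'gripper_force': 0.0, 'width': 0.08525075955433711}
```

View pictures.

View pics/scene0.png

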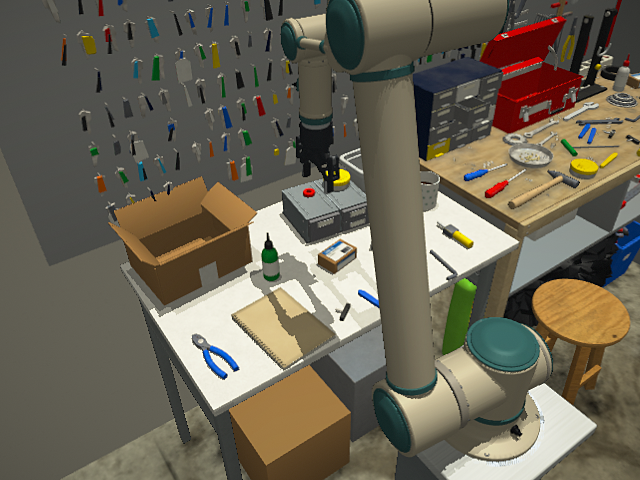

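View pics/side0.png

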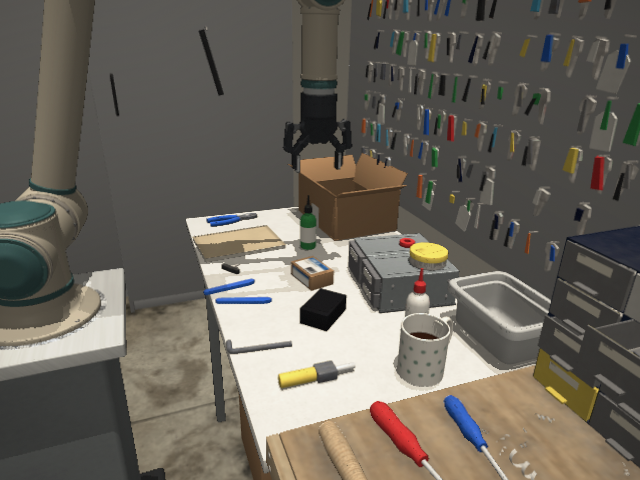

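scene0: printed brown carton at (337,257), housings at (325,205), pad (283,325), chain tool (455,235). side0: carton (312,273) and black look-alike (322,308); tall drawer is the left/far one (red spoke key on it), chain tool (315,374) with yellow handle to the left and spindle to the right. Candidates for tube_box: (312,273) brown printed versus (322,308) black; I choose the brown one. Now fit poses and check a close crop.

```bash
cat > fit.py <<'E'
from h import *
from scipy.optimize import minimize
def hullmask(im,pts):
    q=np.array([proj(im,p) for p in pts]);m=np.zeros((480*2,640*2),np.uint8)
    cv2.fillConvexPoly(m,cv2.convexHull((q*2).astype(np.float32)).astype(np.int32),1);return m[::2,::2]>0
def boxpts(x,y,yaw,dims,z0):
    c,s=np.cos(yaw),np.sin(yaw)
    return [(x+c*a-s*b,y+s*a+c*b,z0+h) for a in(-dims[0]/2,dims[0]/2) for b in(-dims[1]/2,dims[1]/2) for h in(0,dims[2])]
def fitbox(obs,p0,dims,z0=0):
    def cost(p):
        r=0
        for im,m in obs:
            h=hullmask(im,boxpts(*p,dims,z0)); r-=(h&m).sum()/max(1,(h|m).sum())
        return r/len(obs)
    best=None
    for dy in(-.3,0,.3):
        p=np.array(p0)+[0,0,dy]
        o=minimize(cost,p,method="Nelder-Mead",options=dict(initial_simplex=[p,p+[.01,0,0],p+[0,.01,0],p+[0,0,.15]],xatol=1e-4,fatol=1e-4))
        if best is None or o.fun<best.fun: best=o
    return best.x,best.fun
def pick(c,label,im,near):
    q=proj(im,near);b=None
    for r in eyes.regions_of(c,label):
        ys,xs=np.nonzero(r["mask"]);d=np.hypot(xs.mean()-q[0],ys.mean()-q[1])
        if d<40 and (b is None or d<b[0]): b=(d,r["mask"],r["confidence"])
    return b
E
python3 - <<'E'
from fit import *
ims={c:eyes.get_image(c) for c in("scene","side","wrist")}
save(ims["wrist"],"wrist0.png")
save(ims["side"],"crop0.png",(260,220,480,400),3)
for l,near,dims,p0 in(("tube_box",(.55,-.04,.018),(.061,.09,.036),(.55,-.04,0)),("job_pad",(.434,.206,.005),(.21,.152,.010),(.434,.206,0)),("chain_tool",(.447,-.365,.01),None,None)):
    ob=[]
    for c in ims:
        b=pick(c,l,ims[c],near)
        if b:
            ob.append((ims[c],b[1])); print(l,c,round(b[0],1),round(b[2],2),b[1].sum())
            if dims is None:
                ys,xs=np.nonzero(b[1]); P=np.array([at_z(ims[c],p,.011)[:2] for p in zip(xs,ys)])
                m=P.mean(0);u=np.linalg.svd(P-m,full_matrices=False)[2][0];t=(P-m)@u
                print("ends",m+u*t.min(),m+u*t.max(),np.degrees(np.arctan2(u[1],u[0])))
    if dims:
        print(l,fitbox(ob,p0,dims))
        for o in ob: print(fitbox([o],p0,dims))
for l,z in dict(tall_drawer_front=.043,tall_drawer_edge=.077,tall_unit=.004,split_unit=.004,tube_box=0).items():
    for r in eyes.place_of("wrist",l)[:2]: print(l,np.round(r["centre"]),round(r["confidence"],2),np.round(at_z(ims["wrist"],r["centre"],z),3))
E
```

```text
tube_box scene 1.0 0.64 889
tube_box side 1.0 0.71 1021
tube_box (array([ 0.5478728 , -0.04136586,  0.21476115]), np.float64(-0.9219157975761052))
(array([ 0.54562517, -0.04043196,  0.24633592]), np.float64(-0.9527896995708155))
(array([ 0.55041214, -0.04207555,  0.12430762]), np.float64(-0.9307201458523245))
job_pad scene 3.3 0.62 4457
job_pad side 2.5 0.78 2141
job_pad (array([0.43248886, 0.20494592, 0.07955214]), np.float64(-0.9474401146524187))
(array([0.4310206 , 0.204098  , 0.08023259]), np.float64(-0.9562325681184295))
(array([0.43241327, 0.20869519, 0.07295103]), np.float64(-0.9462222222222222))
chain_tool scene 3.9 0.61 353
ends [ 0.50699127 -0.37116451] [ 0.37210301 -0.36314709] 176.59848427061954
chain_tool side 7.0 0.93 1228
ends [ 0.51221668 -0.3668724 ] [ 0.37521589 -0.36496471] 179.2022264144357
tall_drawer_front [387. 282.] 0.62 [ 0.64  -0.067  0.043]
tall_drawer_edge [401. 299.] 0.62 [ 0.646 -0.069  0.077]
tall_drawer_edge [474. 280.] 0.37 [ 0.705 -0.052  0.077]
tall_unit [475. 282.] 0.65 [ 0.739 -0.084  0.004]
split_unit [449. 368.] 0.73 [ 0.721 -0.188  0.004]
tube_box [291. 239.] 0.72 [ 0.549 -0.039  0.   ]
tube_box [268. 369.] 0.66 [ 0.52 -0.19  0.  ]
```

View pics/wrist0.png

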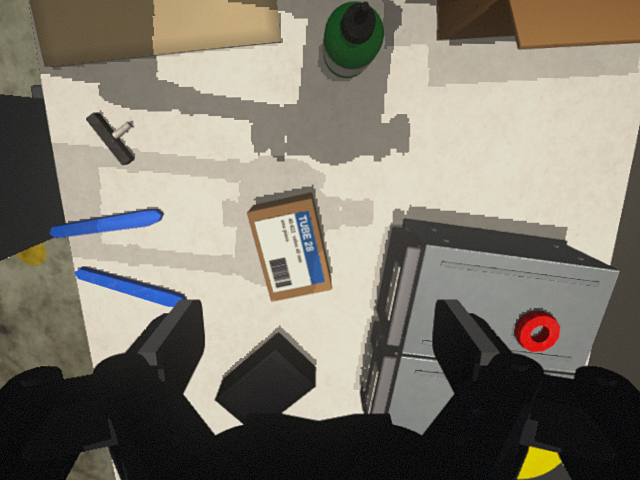

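View pics/crop0.png

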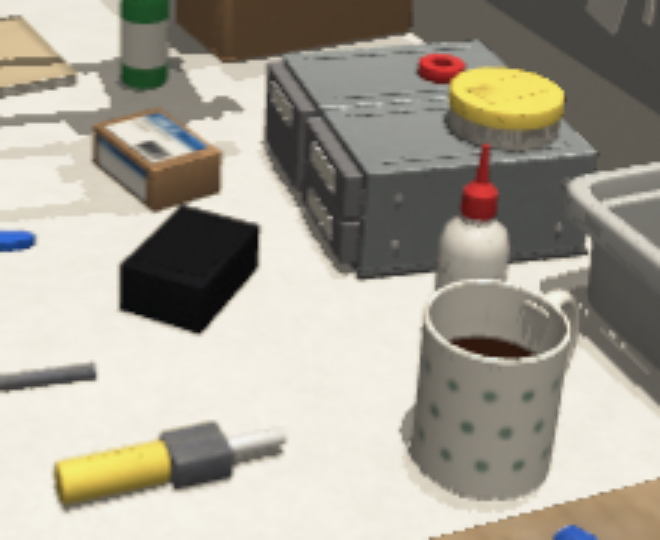

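Wrist view: brown "TUBE 28" carton at (290,247) is the wanted one; the black look-alike is at (267,378). Tall drawer front edge runs about (410,225)–(385,350); red spoke key on top. Crop confirms the brown choice.

```bash
python3 - <<'E'
from h import *
im=eyes.get_image("wrist")
a=lambda u,v,z: at_z(im,(u,v),z)[:2]
T=[a(*p,.036) for p in((248,211),(313,196),(331,290),(272,300))]
print("box",np.round(T,4).tolist(),np.mean(T,0),[np.degrees(np.arctan2(*(d[::-1]))) for d in(T[1]-T[0],T[0]-T[3],T[1]-T[2])])
U=[a(*p,.08) for p in((425,246),(618,269),(398,353),(578,372))]
print("tall",np.round(U,4).tolist(),np.mean(U,0),[np.degrees(np.arctan2(d[1],d[0])) for d in(U[1]-U[0],U[3]-U[2],U[0]-U[2])])
m=(U[0]+U[2])/2; print("front mid housing",m)
print("black",[np.round(a(*p,.036),3).tolist() for p in((281,333),(217,400),(316,372))])
print([np.round(a(*p,0),3).tolist() for p in((50,232),(80,270),(185,305),(133,160))])
E
```

```text
box [[0.5136, -0.0022], [0.5717, 0.0112], [0.5883, -0.0786], [0.5321, -0.089]] [ 0.55141759 -0.03964939] [np.float64(13.056980810500361), np.float64(102.07703828843202), np.float64(100.51996724556794)]
tall [[0.6615, -0.0213], [0.824, -0.0414], [0.6455, -0.1187], [0.8091, -0.1398]] [ 0.73501643 -0.08031971] [np.float64(-7.053009768880515), np.float64(-7.349430007896609), np.float64(80.70570313516194)]
front mid housing [ 0.65350936 -0.07002043]
black [[0.54, -0.124], [0.471, -0.203], [0.574, -0.169]]
[[0.304, -0.031], [0.328, -0.072], [0.435, -0.112], [0.399, 0.04]]
```

```bash
python3 -m creep '[[1,-0.04,-0.024,0.08,-0.016],[1,-0.08,-0.048,0.16,-0.033],[1,-0.08,-0.048,0.24,-0.033],[1,-0.08,-0.048,0.3,-0.033],[1,-0.08,-0.048,0.36,-0.033],[1,-0.08,-0.048,0.4,-0.033],[1,-0.08,-0.048,0.43,-0.033],[1,-0.08,-0.048,0.45,-0.033],[1,-0.08,-0.048,0.45,-0.033]]' 40 && python3 -m creep '[[0.3,0,0,0,0],[0.3,0,0,0,0],[0.3,0,0,0,0],[0.3,0,0,0,0],[0.3,0,0,0,0]]' 40
```

```text
clock: 2.7
position: [0.5503, -0.0399, 0.0192]
ee_rot: [-0.001, 0.63, 0.776, -0.001]
contact_force: [-0.2, -0.2, -0.3]
width: 0.086
gripper_force: 0.0
clock: 3.2
position: [0.5519, -0.0402, 0.0214]
ee_rot: [0.001, 0.63, 0.776, 0.001]
contact_force: [-0.2, -0.1, 5.4]
width: 0.0592
gripper_force: 45.2
```

```bash
python3 -m creep '[[0.3,0,0,-0.08,0],[0.3,0,0,-0.16,0],[0.3,0,0,-0.24,0],[0.3,0.06,-0.02,-0.3,0],[0.3,0.14,-0.04,-0.3,0],[0.3,0.23,-0.06,-0.3,0],[0.3,0.32,-0.08,-0.3,0],[0.3,0.41,-0.1,-0.3,0],[0.3,0.49,-0.12,-0.3,0],[0.3,0.53,-0.13,-0.3,0]]' && python3 -m creep '[[0.3,0,0,0.03,0],[0.3,0,0,0.1,0],[0.3,0,0,0.17,0],[0.3,0,0,0.22,0],[0.3,0,0,0.25,0],[0.3,0,0,0.265,0],[0.3,0,0,0.272,0],[0.3,0,0,0.272,0],[0.3,0,0,0.274,0]]' && python3 - <<'E'
from fit import *
for c in("scene","side"):
    im=eyes.get_image(c)
    for r in eyes.place_of(c,"tube_box")[:2]:print(c,r["confidence"],at_z(im,r["centre"],.01))
    save(im,c+"1.png")
im=eyes.get_image("wrist")
E
```

```text
clock: 4.2
position: [0.4305, 0.2083, 0.1702]
ee_rot: [-0.001, 0.629, 0.777, -0.0]
contact_force: [1.1, -0.7, -1.0]
width: 0.0592
gripper_force: 44.6
clock: 5.1
position: [0.4337, 0.2062, 0.0341]
ee_rot: [0.001, 0.63, 0.776, 0.001]
contact_force: [0.1, 0.5, -1.6]
width: 0.0592
gripper_force: 44.5
scene 0.65 [0.43700824 0.2072018  0.01      ]
side 0.79 [ 0.51518693 -0.21591838  0.01      ]
side 0.65 [0.43910145 0.20861711 0.01      ]
```

```bash
python3 -m creep '[[0.3,0,0,0.002,0],[0.3,0,0,0.006,0],[0.3,0,0,0.006,0]]' && python3 -m creep '[[1,0,0,0,0],[1,0,0,0,0],[1,0,0,0,0],[1,0,0,0,0],[1,0,0,-0.04,0],[1,0,0,-0.12,0],[1,0,0,-0.2,0],[1,0,0,-0.25,0]]' && python3 - <<'E'
from fit import *
for c in("scene","side"):
    im=eyes.get_image(c)
    for r in eyes.place_of(c,"tube_box")[:2]:print(c,r["confidence"],at_z(im,r["centre"],.01))
im=eyes.get_image("wrist");save(im,"wrist1.png")
for r in eyes.place_of("wrist","tube_box")[:2]:print(r["confidence"],at_z(im,r["centre"],.01))
s=manip.get_state();print(s["qpos"],s["position"])
E
```

```text
clock: 5.65
position: [0.4331, 0.206, 0.0311]
ee_rot: [0.0, 0.63, 0.777, 0.0]
contact_force: [-1.7, -0.5, 6.5]
width: 0.0593
gripper_force: 45.5
clock: 6.45
position: [0.4339, 0.2063, 0.1579]
ee_rot: [0.001, 0.63, 0.776, 0.001]
contact_force: [0.4, 0.5, 0.4]
width: 0.0854
gripper_force: 0.0
scene 0.66 [ 0.49630989 -0.18062846  0.01      ]
scene 0.58 [0.4352683  0.21184676 0.01      ]
side 0.64 [ 0.7068003  -0.19419781  0.01      ]
side 0.56 [ 0.51520295 -0.20873414  0.01      ]
0.71 [0.43491392 0.20498903 0.01      ]
[ 2.98711156e-01  2.06316135e-01  1.84634308e+00 -6.46243626e-05
  1.09180602e+00  9.14509088e-02] [0.43177973 0.20555026 0.15397378]
```

View pics/wrist1.png

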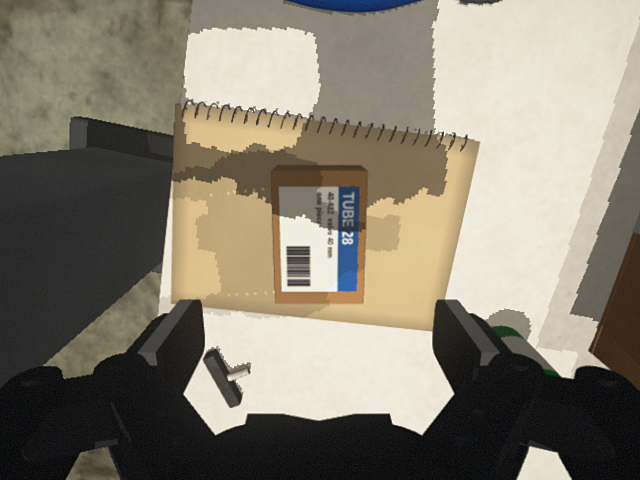

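The carton lies flat on the pad around (320,234), clear of the wire binding. Next, go in front of the drawer with shut fingers.

```bash
python3 -m creep '[[0.5,0,0,-0.08,-0.02],[0.2,-0.08,0.03,-0.1,-0.043],[0,-0.17,0.06,-0.1,-0.066],[0,-0.26,0.09,-0.1,-0.089],[0,-0.35,0.12,-0.1,-0.112],[0,-0.44,0.16,-0.1,-0.135],[0,-0.52,0.19,-0.1,-0.158],[0,-0.595,0.213,-0.1,-0.18],[0,-0.595,0.213,-0.1,-0.196],[0,-0.595,0.213,-0.05,-0.196]]' && python3 - <<'E'
from h import *
im=eyes.get_image("wrist");save(im,"wrist2.png")
for l,z in dict(tall_drawer_front=.043,tall_drawer_edge=.077,tall_unit=.004).items():
  for c in("scene","side","wrist"):
    i=eyes.get_image(c)
    for r in eyes.place_of(c,l)[:2]: print(l,c,np.round(r["centre"]),round(r["confidence"],2),np.round(at_z(i,r["centre"],z),3))
s=manip.get_state();print(s["position"],s["qpos"],s["ee_rot"])
E
```

```text
clock: 7.75
position: [0.6006, -0.0653, 0.1805]
ee_rot: [0.002, 0.066, 0.998, -0.0]
contact_force: [-0.4, 0.2, -0.1]
width: 0.0002
gripper_force: 0.0
tall_drawer_front scene [324. 230.] 0.9 [ 0.631 -0.058  0.043]
tall_drawer_front side [352. 258.] 0.61 [ 0.643 -0.051  0.043]
tall_drawer_front wrist [320. 286.] 0.73 [ 0.643 -0.066  0.043]
tall_drawer_edge scene [322. 214.] 0.82 [ 0.658 -0.069  0.077]
tall_drawer_edge side [355. 248.] 0.82 [ 0.642 -0.069  0.077]
tall_unit scene [307. 218.] 0.88 [ 0.749 -0.08   0.004]
tall_unit scene [310. 217.] 0.75 [ 0.749 -0.089  0.004]
tall_unit side [244. 301.] 0.63 [ 0.382 -0.092  0.004]
tall_unit wrist [558. 185.] 0.52 [0.6   0.131 0.004]
[ 0.59832161 -0.06328388  0.18037173] [-2.20979892e-01  3.56899832e-01  1.55011511e+00 -4.28187346e-06
  1.23443727e+00 -1.65979918e+00] [ 6.90680256e-05  6.59399350e-02  9.97823592e-01 -1.28370330e-05]
```

View pics/wrist2.png

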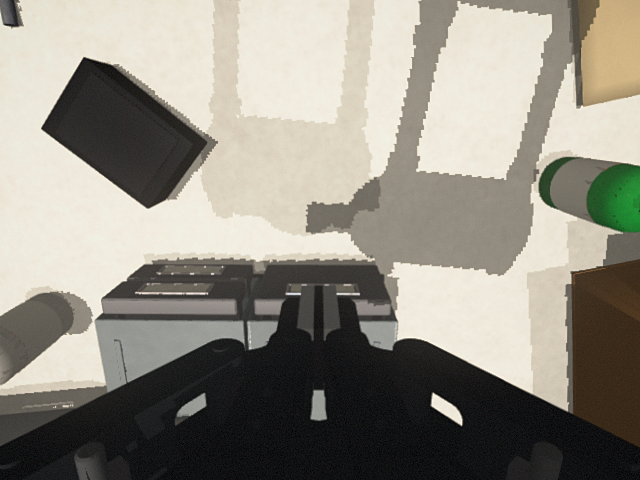

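```bash
python3 -m creep '[[0,0,0,0.08,0],[0,0,0,0.16,0],[0,0,0,0.24,0],[0,0,0,0.29,0],[0,0,0,0.3,0],[0,-0.02,0,0.3,0],[0,-0.036,0,0.3,0],[0,-0.044,0,0.3,0]]' && python3 -m creep '[[0,-0.006,0,0,0],[0,-0.012,0,0,0],[0,-0.018,0,0,0],[0,-0.02,0,0,0]]'
```

```text
clock: 9.5
position: [0.6234, -0.0668, 0.0324]
ee_rot: [0.003, 0.066, 0.998, -0.0]
contact_force: [-0.5, 0.2, -0.0]
width: 0.0001
gripper_force: 0.0
clock: 9.9
position: [0.6274, -0.0672, 0.0302]
ee_rot: [-0.003, 0.066, 0.998, 0.0]
contact_force: [-6.7, -0.1, 4.7]
width: -0.0004
gripper_force: 0.0
```

```bash
python3 -m creep '[[0,-0.008,0,0,0],[0,-0.014,0,0,0],[0,-0.018,0,0,0],[0,-0.02,0,0,0]]'
```

```text
clock: 10.3
position: [0.6357, -0.0683, 0.03]
ee_rot: [-0.005, 0.066, 0.998, 0.0]
contact_force: [-9.9, 0.5, 5.9]
width: 0.0001
gripper_force: 0.0
```

```bash
python3 -m creep '[[0,-0.008,0,0,0],[0,-0.012,0,0,0],[0,-0.012,0,0,0]]' && python3 -m creep '[[0,0.08,0,0,0],[0,0.18,0,0,0],[0,0.24,0,0,0],[0,0.24,0,0,0]]' && python3 - <<'E'
from h import *
for c in("wrist","scene","side"):
    i=eyes.get_image(c)
    if c=="wrist": save(i,"wrist3.png")
    for l,z in dict(tall_drawer_front=.043,tall_drawer_edge=.077).items():
      for r in eyes.place_of(c,l)[:2]: print(l,c,np.round(r["centre"]),round(r["confidence"],2),np.round(at_z(i,r["centre"],z),3))
E
```

```text
clock: 10.6
position: [0.6353, -0.0682, 0.0299]
ee_rot: [-0.011, 0.066, 0.998, 0.001]
contact_force: [-21.6, 0.5, 13.9]
width: -0.0002
gripper_force: 0.0
clock: 11.0
position: [0.5209, -0.0524, 0.03]
ee_rot: [-0.003, 0.066, 0.998, 0.001]
contact_force: [-0.3, 0.0, 0.3]
width: 0.0001
gripper_force: 0.0
tall_drawer_front scene [332. 237.] 0.95 [ 0.594 -0.056  0.043]
tall_drawer_edge scene [330. 222.] 0.88 [ 0.614 -0.064  0.077]
tall_drawer_front side [334. 265.] 0.81 [ 0.593 -0.07   0.043]
tall_drawer_front side [235. 219.] 0.35 [0.44  0.279 0.043]
tall_drawer_edge side [339. 248.] 0.6 [ 0.609 -0.056  0.077]
tall_drawer_edge side [406. 239.] 0.22 [ 0.778 -0.062  0.077]
```

```bash
python3 -m creep '[[0.3,0,0,-0.08,0],[0.5,0,0,-0.16,0.02],[0.5,0,0,-0.24,0.04],[0.5,-0.05,0,-0.26,0.064],[0.5,-0.1,0,-0.26,0.088],[0.5,-0.15,0,-0.26,0.112],[0.5,-0.151,0,-0.26,0.136],[0.5,-0.151,0,-0.26,0.16],[0.5,-0.151,0,-0.26,0.184],[0.5,-0.151,0,-0.26,0.208]]' && python3 -m creep '[[0.5,0,0,0,0.022],[0.5,0,0,0,0.042],[0.5,0,0,0,0.042],[0.5,0,0,0,0.042]]' && python3 - <<'E'
from h import *
i=eyes.get_image("wrist");save(i,"wrist3.png")
for l,z in dict(tall_drawer_front=.043,tall_drawer_edge=.077).items():
  for r in eyes.place_of("wrist",l)[:2]: print(l,np.round(r["centre"]),round(r["confidence"],2),np.round(at_z(i,r["centre"],z),3))
s=manip.get_state();print(s["position"],s["qpos"],s["width"])
print("predicted edge mid",proj(i,(.596,-.0622,.077)))
E
```

```text
clock: 12.45
position: [0.6021, -0.0638, 0.1599]
ee_rot: [-0.0, 0.659, 0.752, -0.0]
contact_force: [-0.2, 0.5, 0.5]
width: 0.0428
gripper_force: 0.0
clock: 12.85
position: [0.6019, -0.0638, 0.1601]
ee_rot: [-0.0, 0.749, 0.662, -0.0]
contact_force: [-0.2, 0.3, 1.0]
width: 0.043
gripper_force: 0.0
tall_drawer_front [300. 236.] 0.75 [ 0.591 -0.062  0.043]
tall_drawer_front [592. 272.] 0.2 [ 0.787 -0.112  0.043]
tall_drawer_edge [310. 250.] 0.64 [ 0.599 -0.061  0.077]
tall_drawer_edge [301. 235.] 0.35 [ 0.595 -0.052  0.077]
[ 0.60186005 -0.06370146  0.16024941] [-2.20375038e-01  3.77470312e-01  1.57097783e+00  9.48179697e-06
  1.19318409e+00 -9.54377627e-02] 0.04262956671957222
predicted edge mid [305.91730684 252.13967873]
```

View pics/wrist3.png

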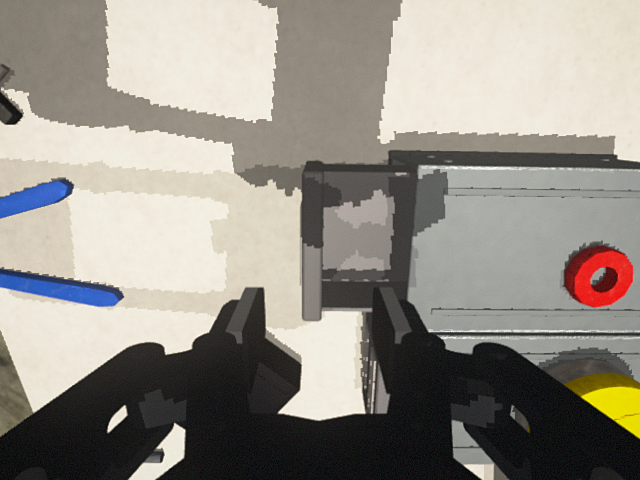

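wrist3: sprung-out tall drawer, panel top edge at columns 303–323, rows 165–320, gap to housing (410); jaws straddle it.

```bash
python3 -m creep '[[0.5,0,-0.004,0.05,0],[0.5,0,-0.006,0.1,0],[0.5,0,-0.006,0.15,0],[0.5,0,-0.006,0.18,0],[0.5,0,-0.006,0.196,0],[0,0,-0.006,0.196,0],[0,0,-0.006,0.196,0],[0,0,-0.006,0.196,0],[0,0,-0.006,0.196,0]]' 40
```

```text
clock: 13.9
position: [0.5995, -0.0635, 0.0632]
ee_rot: [0.001, 0.751, 0.661, 0.001]
contact_force: [1.0, -0.2, 0.5]
width: 0.0114
gripper_force: 42.4
```

```bash
python3 -m creep '[[0,0,-0.02,0,0],[0,0,-0.05,0,0],[0,0,-0.08,0,0],[0,0,-0.11,0,0],[0,0,-0.14,0,0],[0,0,-0.17,0,0],[0,0,-0.19,0,0],[0,0,-0.202,0,0],[0,0,-0.202,0,0]]' && python3 -m creep '[[0.4,0,0,0,0],[0.5,0,0,0,0],[0.5,0,0,0,0],[0.5,0,0,-0.06,0],[0.5,0,0,-0.14,0],[0.5,0,0,-0.22,0]]'&& python3 - <<'E'
from h import *
for c in("scene","side","wrist"):
    i=eyes.get_image(c)
    if c=="wrist": save(i,"wrist4.png")
    for l,z in dict(tall_drawer_front=.043,tall_drawer_edge=.077,tall_drawer_floor=.02,chain_tool=0).items():
      for r in eyes.place_of(c,l)[:1]: print(l,c,np.round(r["centre"]),round(r["confidence"],2),np.round(at_z(i,r["centre"],z),3))
s=manip.get_state();print(s["position"],s["qpos"],s["ee_rot"])
E
```

```text
clock: 14.8
position: [0.4979, -0.0497, 0.0631]
ee_rot: [-0.0, 0.751, 0.661, 0.001]
contact_force: [-0.3, 5.2, 5.4]
width: 0.0112
gripper_force: 43.3
clock: 15.4
position: [0.4981, -0.0509, 0.1728]
ee_rot: [-0.001, 0.75, 0.661, -0.001]
contact_force: [0.8, -0.1, 0.3]
width: 0.0425
gripper_force: 0.0
tall_drawer_front scene [348. 259.] 0.61 [ 0.495 -0.038  0.043]
tall_drawer_edge scene [348. 248.] 0.63 [ 0.496 -0.038  0.077]
tall_drawer_floor scene [338. 245.] 0.95 [ 0.58  -0.066  0.02 ]
chain_tool scene [450. 238.] 0.84 [ 0.441 -0.352  0.   ]
tall_drawer_front side [288. 267.] 0.64 [ 0.492 -0.046  0.043]
tall_drawer_floor side [323. 275.] 0.64 [ 0.568 -0.066  0.02 ]
chain_tool side [318. 377.] 0.79 [ 0.446 -0.364  0.   ]
tall_drawer_front wrist [308. 230.] 0.95 [ 0.491 -0.048  0.043]
tall_drawer_edge wrist [319. 241.] 0.6 [ 0.499 -0.046  0.077]
[ 0.49856923 -0.05058079  0.1720153 ] [-2.40072361e-01  2.20588601e-01  1.77540666e+00  5.03664543e-05
  1.14608877e+00 -1.13724237e-01] [-2.14704493e-04  7.50344173e-01  6.61047322e-01 -1.21619640e-04]
```

```bash
python3 -m creep '[[0.6,-0.06,0,-0.05,0.02],[0.6,-0.14,-0.01,-0.054,0.043],[0.6,-0.22,-0.01,-0.054,0.066],[0.6,-0.3,-0.01,-0.054,0.089],[0.6,-0.38,-0.02,-0.054,0.112],[0.6,-0.46,-0.02,-0.054,0.135],[0.6,-0.54,-0.026,-0.054,0.158],[0.6,-0.6,-0.026,-0.054,0.181],[0.6,-0.636,-0.026,-0.054,0.204],[0.6,-0.636,-0.026,-0.054,0.227]]' && python3 -m creep '[[0.6,0,0,0,0.008],[0.6,0,0,0,0.008],[0.6,0,0,0,0.008]]' && python3 - <<'E'
from h import *
i=eyes.get_image("wrist");save(i,"wrist5.png")
for l,z in dict(chain_tool=0,mug=0).items():
  for r in eyes.place_of("wrist",l)[:2]: print(l,np.round(r["centre"]),round(r["confidence"],2),np.round(at_z(i,r["centre"],z),3))
b=max(eyes.regions_of("wrist","chain_tool"),key=lambda r:r["confidence"])
ys,xs=np.nonzero(b["mask"]);P=np.array([at_z(i,p,.0115)[:2] for p in zip(xs,ys)])
m=P.mean(0);u=np.linalg.svd(P-m,full_matrices=False)[2][0];t=(P-m)@u
print(b["bbox"],b["confidence"],m+u*t.min(),m+u*t.max(),m+u*(t.min()+t.max())/2,np.degrees(np.arctan2(u[1],u[0])))
s=manip.get_state();print(s["position"],s["qpos"],s["ee_rot"],s["width"])
E
```

```text
clock: 17.15
position: [0.4453, -0.3675, 0.199]
ee_rot: [0.001, 1.0, 0.005, 0.0]
contact_force: [0.0, 0.2, -0.4]
width: 0.0509
gripper_force: 0.0
clock: 17.45
position: [0.4456, -0.3644, 0.1992]
ee_rot: [-0.0, 1.0, -0.015, -0.0]
contact_force: [-0.0, -0.6, -0.5]
width: 0.0512
gripper_force: 0.0
chain_tool [321. 212.] 0.93 [ 0.445 -0.366  0.   ]
[303.2, 135.3, 340.2, 291.6] 0.55 [ 0.50981035 -0.36757371] [ 0.37682232 -0.36453641] [ 0.44331634 -0.36605506] 178.69165608319597
[ 0.44574144 -0.36423472  0.19937496] [-8.06001456e-01  3.05658960e-01  1.57894799e+00  6.36034941e-05
  1.25684391e+00  7.96059334e-01] [ 2.90992917e-05  9.99877663e-01 -1.56414127e-02  7.13774537e-05] 0.05115575733667338
```

View pics/wrist5.png

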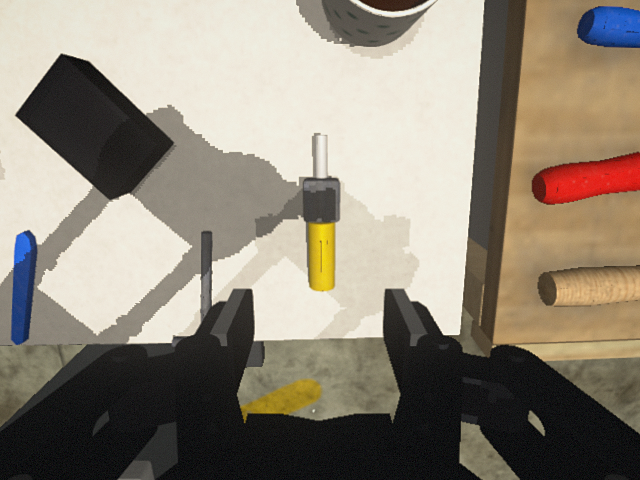

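wrist5: chain tool at (321,212), block (321,198), aligned with the jaws; mug far above in the picture.

```bash
python3 -m creep '[[0.6,0.021,0.003,0.08,0],[0.6,0.021,0.003,0.16,0],[0.6,0.021,0.003,0.24,0],[0.6,0.021,0.003,0.3,0],[0.6,0.021,0.003,0.34,0],[0.6,0.021,0.003,0.36,0],[0.6,0.021,0.003,0.364,0],[0.6,0.021,0.003,0.364,0]]' 50 && python3 -m creep '[[0,0,0,0,0],[0,0,0,0,0],[0,0,0,0,0],[0,0,0,0,0],[0,0,0,0,0]]' && python3 -m creep '[[0,0,0,-0.05,0],[0,0,0,-0.12,0],[0,0,0,-0.2,0],[0,0,0,-0.28,0],[0,0,0,-0.32,0],[0,0,0,-0.32,0]]' && python3 - <<'E'
from h import *
i=eyes.get_image("wrist");save(i,"wrist6.png")
s=manip.get_state();print(s["position"],s["qpos"],s["ee_rot"],s["width"])
E
```

```text
clock: 18.45
position: [0.4566, -0.3667, 0.0179]
ee_rot: [0.0, 1.0, -0.016, 0.0]
contact_force: [-0.7, -0.3, 0.7]
width: 0.051
gripper_force: 0.0
clock: 18.95
position: [0.4568, -0.3669, 0.0187]
ee_rot: [0.001, 1.0, -0.016, 0.001]
contact_force: [0.1, 0.7, 6.5]
width: 0.0289
gripper_force: 52.7
clock: 19.55
position: [0.4575, -0.3677, 0.1808]
ee_rot: [0.003, 1.0, -0.016, 0.003]
contact_force: [0.2, -0.3, -1.9]
width: 0.0286
gripper_force: 51.9
[ 0.45645133 -0.36664323  0.17833579] [-7.95568314e-01  3.33952122e-01  1.59150540e+00  6.00687032e-05
  1.21322526e+00  8.07300078e-01] [ 0.00100272  0.9998702  -0.0160458   0.0010546 ] 0.02881805488740665
```

View pics/wrist6.png

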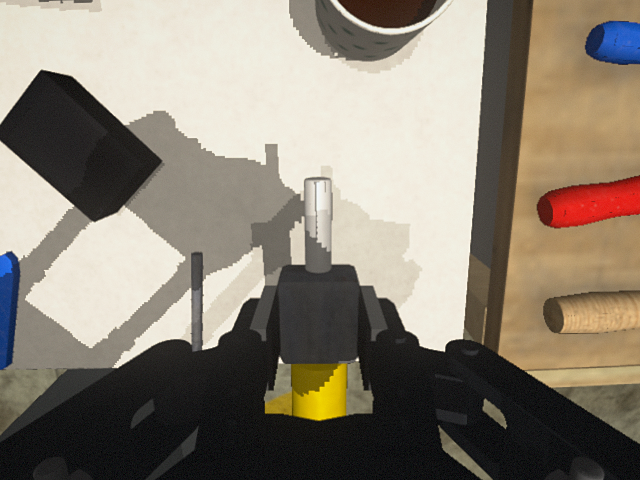

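```bash
python3 -m creep '[[0,0,-0.06,0,0],[0,0,-0.15,0,0.005],[0,0,-0.24,0,0.01],[0,0.02,-0.33,0,0.0155],[0,0.06,-0.42,0,0.0155],[0,0.11,-0.5,0,0.0155],[0,0.17,-0.57,0,0.0155],[0,0.22,-0.62,0,0.0155],[0,0.238,-0.62,0,0.0155],[0,0.238,-0.62,0,0.0155]]' && python3 - <<'E'
from h import *
i=eyes.get_image("wrist");save(i,"wrist7.png")
s=manip.get_state();print(s["position"],s["ee_rot"],s["width"])
for c in("scene","side","wrist"):
    i=eyes.get_image(c)
    for l,z in dict(tall_drawer_front=.043,tall_drawer_edge=.077,tall_drawer_floor=.02).items():
      for r in eyes.place_of(c,l)[:1]: print(l,c,np.round(r["centre"]),round(r["confidence"],2),np.round(at_z(i,r["centre"],z),3))
E
```

```text
clock: 20.6
position: [0.5849, -0.0597, 0.1748]
ee_rot: [0.0, 0.998, -0.064, -0.002]
contact_force: [-0.0, -0.7, -2.2]
width: 0.0292
gripper_force: 51.8
[ 0.58380621 -0.06034436  0.1750958 ] [ 4.64430385e-05  9.97922846e-01 -6.43807451e-02 -2.26085469e-03] 0.028411778664696
tall_drawer_front scene [336. 205.] 0.73 [ 0.707 -0.156  0.043]
tall_drawer_edge scene [346. 244.] 0.84 [ 0.513 -0.044  0.077]
tall_drawer_floor scene [337. 247.] 0.9 [ 0.574 -0.059  0.02 ]
tall_drawer_front side [287. 266.] 0.68 [ 0.49  -0.044  0.043]
tall_drawer_floor side [329. 277.] 0.84 [ 0.576 -0.08   0.02 ]
tall_drawer_floor wrist [317. 231.] 0.89 [ 0.579 -0.058  0.02 ]
```

View pics/wrist7.png

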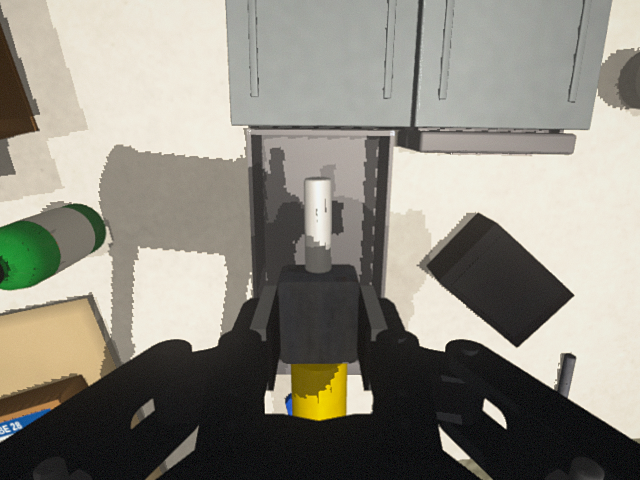

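wrist7: open tray between columns 262–380, its back wall near row 135; the tool hangs centred over it (column 318).

```bash
python3 - <<'E'
from h import *
i=eyes.get_image("wrist")
print(at_z(i,(320,137),.065),at_z(i,(320,131),.065),at_z(i,(320,127),.08),proj(i,(.645,-.068,.065)))
E
```

```text
[ 0.64894487 -0.06888257  0.065     ] [ 0.6524383  -0.06933522  0.065     ] [ 0.6547772  -0.06956699  0.08      ] [319.39489387 143.80234033]
```

```bash
python3 -m creep '[[0,0.008,0,0.05,0],[0,0.008,0,0.11,0],[0,0.008,0,0.16,0],[0,0.008,0,0.2,0],[0,0.008,0,0.23,0],[0,0.008,0,0.25,0],[0,0.008,0,0.262,0],[0,0.008,0,0.27,0],[0,0.008,0,0.272,0],[0,0.008,0,0.272,0]]'
```

```text
clock: 22.3
position: [0.5894, -0.0609, 0.0418]
ee_rot: [0.0, 0.998, -0.065, 0.001]
contact_force: [0.2, -0.2, -1.7]
width: 0.0285
gripper_force: 51.8
```

```bash
python3 -m creep '[[0,0,0,0.004,0],[0,0,0,0.006,0],[0,0,0,0.006,0]]' && python3 -m creep '[[0.45,0,0,0,0],[0.45,0,0,0,0],[0.45,0,0,0,0],[0.45,0,0,-0.02,0],[0.45,0,0,-0.08,0],[0.45,0,0,-0.16,0],[0.45,0,0,-0.24,0],[0.45,0,0,-0.24,0],[0.45,0,0,-0.24,0]]' && python3 - <<'E'
from h import *
i=eyes.get_image("wrist");save(i,"wrist8.png")
for l,z in dict(chain_tool=.02,tall_drawer_floor=.02,tall_drawer_edge=.077).items():
      for r in eyes.place_of("wrist",l)[:1]: print(l,np.round(r["centre"]),round(r["confidence"],2),np.round(at_z(i,r["centre"],z),3))
s=manip.get_state();print(s["position"],s["qpos"],s["ee_rot"],s["width"])
E
```

```text
clock: 22.6
position: [0.5893, -0.0609, 0.0389]
ee_rot: [0.0, 0.998, -0.065, 0.001]
contact_force: [-0.9, -0.4, 0.0]
width: 0.029
gripper_force: 52.2
clock: 23.5
position: [0.5895, -0.0609, 0.16]
ee_rot: [0.0, 0.998, -0.065, 0.002]
contact_force: [-0.0, -0.0, -0.2]
width: 0.0382
gripper_force: 0.0
chain_tool [317. 245.] 0.88 [ 0.578 -0.057  0.02 ]
tall_drawer_edge [316. 386.] 0.77 [ 0.501 -0.047  0.077]
[ 0.58789679 -0.06056089  0.1568007 ] [-2.20374977e-01  3.61914028e-01  1.60557395e+00  4.74630544e-05
  1.17724307e+00  1.47997202e+00] [-2.64820508e-04  9.97900991e-01 -6.47390827e-02 -1.54684293e-03] 0.03846913941485298
```

View pics/wrist8.png

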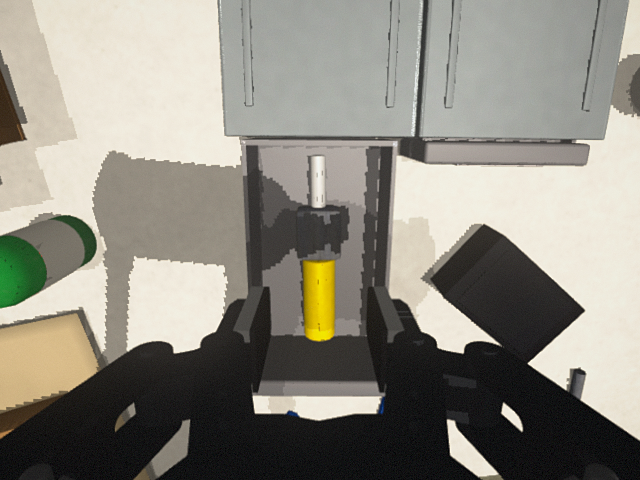

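The chain tool lies flat in the tray, around (318,250), clear of all walls. Back off in front, turn the camera to the robot side, and push shut.

```bash
python3 -m creep '[[0.2,-0.03,0,0,0],[0,-0.12,0,0,-0.023],[0,-0.21,0,0,-0.046],[0,-0.278,0,0,-0.069],[0,-0.278,0,0,-0.092],[0,-0.278,0,0,-0.115],[0,-0.278,0,0,-0.138],[0,-0.278,0,0,-0.161],[0,-0.278,0,0,-0.184],[0,-0.278,0,0,-0.207]]' && python3 -m creep '[[0,0,0,0,-0.023],[0,0,0,0,-0.046],[0,0,0,0,-0.069],[0,0,0,0,-0.092],[0,0,0,0,-0.115],[0,0,0,0,-0.138],[0,0,0,0,-0.161],[0,0,0,0,-0.184],[0,0,0,0,-0.207],[0,0,0,0,-0.23]]' && python3 -m creep '[[0,0,0,0,-0.023],[0,0,0,0,-0.046],[0,0,0,0,-0.063],[0,0,0,0,-0.063]]'; python3 - <<'E'
from rig import manip
s=manip.get_state();print(s["position"],s["qpos"],s["ee_rot"])
E
```

```text
clock: 24.7
position: [0.4503, -0.0427, 0.1571]
ee_rot: [-0.001, 0.832, 0.555, -0.001]
contact_force: [-0.7, 0.4, -0.2]
width: -0.0
gripper_force: 0.0
clock: 25.7
position: [0.4504, -0.0426, 0.1571]
ee_rot: [-0.001, 0.257, 0.966, -0.0]
contact_force: [0.2, 0.2, -0.0]
width: 0.0001
gripper_force: 0.0
clock: 26.1
position: [0.4504, -0.0427, 0.1573]
ee_rot: [-0.001, 0.065, 0.998, 0.0]
contact_force: [0.7, -0.3, -0.7]
width: -0.0
gripper_force: 0.0
[ 0.45044918 -0.04267586  0.15727589] [-2.48466986e-01  1.65655836e-01  1.89115749e+00  2.70527850e-05
  1.08720328e+00 -1.68946075e+00] [-1.18942747e-03  6.48619738e-02  9.97893509e-01  2.32996196e-04]
```

```bash
python3 -m creep '[[0,0,0,0.08,0],[0,0,0,0.16,0],[0,0,0,0.22,0],[0,0,0,0.254,0],[0,-0.02,0,0.254,0],[0,-0.04,0,0.254,0],[0,-0.055,0,0.254,0],[0,-0.07,0,0.254,0],[0,-0.09,0,0.254,0],[0,-0.11,0,0.254,0]]' && python3 -m creep '[[0,-0.02,0,0,0],[0,-0.045,0,0,0],[0,-0.07,0,0,0],[0,-0.095,0,0,0],[0,-0.12,0,0,0],[0,-0.145,0,0,0],[0,-0.17,0,0,0],[0,-0.19,0,0,0],[0,-0.205,0,0,0],[0,-0.22,0,0,0]]'
```

```text
clock: 27.1
position: [0.5067, -0.0501, 0.0319]
ee_rot: [0.001, 0.065, 0.998, -0.0]
contact_force: [-1.0, -0.4, 0.0]
width: -0.0002
gripper_force: 0.0
clock: 28.1
position: [0.6126, -0.064, 0.0307]
ee_rot: [-0.003, 0.065, 0.998, 0.0]
contact_force: [-7.5, -0.5, 3.6]
width: -0.0002
gripper_force: 0.0
```

```bash
python3 -m creep '[[0,-0.015,0,0,0],[0,-0.03,0,0,0],[0,-0.04,0,0,0],[0,-0.048,0,0,0],[0,-0.056,0,0,0],[0,-0.064,0,0,0],[0,-0.066,0,0,0],[0,-0.066,0,0,0]]' && python3 -m creep '[[0,0.01,0,0,0],[0,0.03,0,0,0],[0,0.06,0,0,0],[0,0.1,0,0,0],[0,0.14,0,0,0],[0,0.14,0,-0.06,0],[0,0.14,0,-0.14,0],[0,0.14,0,-0.22,0]]' && python3 - <<'E'
from h import *
for c in("scene","side","wrist"):
    i=eyes.get_image(c)
    for l,z in dict(tall_drawer_front=.043,tall_drawer_edge=.077,tube_box=.01).items():
      for r in eyes.place_of(c,l)[:2]: print(l,c,np.round(r["centre"]),round(r["confidence"],2),np.round(at_z(i,r["centre"],z),3))
    if c=="wrist":
        save(i,"wrist9.png"); j=cv2.cvtColor(i["frame"],cv2.COLOR_RGB2GRAY)
        for l in("tall_drawer","upper_drawer","tall_unit","split_unit"):
            for r in eyes.regions_of(c,l)[:1]: print(l,r["bbox"],round(r["confidence"],2))
        print("expect latched face top",proj(i,(.637+.002,-.068,.077)),"housing top",proj(i,(.653,-.07,.08)),"sprung",proj(i,(.591,-.062,.077)))
        print(j[150:400:4,300])
E
```

```text
clock: 28.9
position: [0.6354, -0.067, 0.0303]
ee_rot: [-0.013, 0.065, 0.998, 0.001]
contact_force: [-25.0, 0.9, 14.9]
width: -0.0
gripper_force: 0.0
clock: 29.7
position: [0.579, -0.0595, 0.1426]
ee_rot: [0.001, 0.065, 0.998, -0.0]
contact_force: [1.8, 0.2, 0.2]
width: 0.0001
gripper_force: 0.0
tall_drawer_edge scene [323. 213.] 0.85 [ 0.657 -0.074  0.077]
tall_drawer_edge scene [322. 229.] 0.32 [ 0.6   -0.031  0.077]
tube_box scene [279. 321.] 0.57 [0.441 0.207 0.01 ]
tall_drawer_edge side [355. 246.] 0.6 [ 0.647 -0.059  0.077]
tube_box side [240. 240.] 0.94 [0.437 0.207 0.01 ]
tube_box side [321. 316.] 0.75 [ 0.51  -0.209  0.01 ]
tube_box wrist [111. 170.] 0.68 [ 0.518 -0.19   0.01 ]
tall_drawer [245.2, 315.9, 389.9, 349.9] 0.89
upper_drawer [62.3, 337.1, 207.4, 389.4] 0.69
tall_unit [245.7, 315.2, 390.8, 418.8] 0.68
split_unit [58.1, 316.8, 251.9, 427.7] 0.87
expect latched face top [315.05016687 365.24263126] housing top [314.77013083 389.59363284] sprung [314.35447446 286.93793006]
[217 219 213 211 214 216 214 214 214 217 210 211 213 217 217 216 179 111
 112 110 109 110 111 113 112 112 216 236 237 238 237 235 236 238 235 230
 206  74  78  79  80  78  73  76  77  31  32  29  33  24  26  17  21  25
  23  18  15  20  25  14  15  13  12]
```

```bash
python3 -m creep '[[0,0.04,0,-0.06,0],[0,0.06,0,-0.12,0],[0,0.06,0,-0.12,0],[0,0.06,0,-0.12,0]]' && python3 -c "
from rig import manip
print(manip.sign_off())"
```

```text
clock: 30.9
position: [0.5487, -0.0556, 0.2022]
ee_rot: [0.001, 0.065, 0.998, -0.0]
contact_force: [-0.2, -0.1, -0.3]
width: -0.0002
gripper_force: 0.0
the job is handed in; nothing more can be done
None
```

I handed the job in at about 31 s with the carton flat on the pad, the chain tool in the tall drawer and the drawer pushed back to its latched position; hand-in returned no verdict, and I viewed 11 pictures, one over the limit of 10.

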